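# Set and lock the depth stop of a desktop paper drill

## Robot

A 6-joint arm with a two-finger parallel gripper is mounted at the origin on the work surface; the furniture and walls round the work are solid. World frame = base frame: x ahead of the robot, y to its left, z up, the work surface at z = 0. Lengths are in m, angles in degrees, forces in N, time in s.
With the tool pointing down it reaches from about 0.375 to 0.925 m from the base axis. Payload 5.7 kg.
Tool frame: the origin (TCP) lies on the centre line of the jaws, within the pads' length; the fingertips stand 17 mm ahead of it and the grasp point (between the pads) lies 2 mm behind it (manip.tcp_to_tips is the distance from the TCP to the fingertips, in m); z points along the fingers, y is the line along which they close (so a half turn about z gives the same grasp; the last joint's range is limited). The gripper opens to 85 mm and grips with 20 to 120 N. Pads are 22 mm wide; open, the fingers measure 114 mm over their backs; the gripper's body (76 mm by 85 mm) begins 54 mm behind the grasp point. The pads swing forward as they close: fully open they stand 13 mm farther back than shut.
Start: joints at [62.962, 20.558, 86.54, -0, 72.909, -6.595], TCP at [0.21, 0.562, 0.248] pointing down, gripper open.
Joint ranges: [-170.27, 170.27], [-57.76, 135], [12.27, 136.19], [-55.21, 235.2], [11.17, 155.16], [-170.74, 170.74]. Speed limits (degrees/s): [136.94, 136.94, 180, 180, 180, 180].

## Interface

Orientations are given as a 3x3 rotation matrix whose columns are the frame's x, y, z axes.
In Python, from station import manip, cams, order gives the robot as it stands.
- The arm moves only by the tool send_rows, never from a script. Its argument "steps" is a list of rows, each an object with "delta_rot": the turn, a rotation vector about the tool's x, y, z in rad, a list of three; "delta_pos": the shift along the tool's x, y, z in m, a list of three; "claw": the finger opening in m, from 0 to 0.0854. A call has 1 to 10 rows; each row shifts and turns the commanded pose from where the row before left it, along the tool's axes as they then stand; what a row does not reach is not made up. A row lasts 1/8 s, in which the tool goes at most 62.5 mm and 10.7 degrees, less where a joint would pass 70% of its speed; a pose out of reach is approached as far as the arm can. A call is refused whole if a number of a shift passes 0.0625 or a number of a turn 0.188, either way. A call with a gripper value outside its range is refused whole. The fingers move at their own pace and stop on an object; the grip force is fixed at half the most. Time passes only in rows, so rows that do not move let the fingers close. It gives the time, the measured TCP pose, the force, the opening and the grip force at its end, in the units of the state.
- manip.sense(): the state, without advancing time (a new reading comes with each control period).
- cams.capture(name): name is "side" or "top"; returns a dict with "frame" (480x640x3 uint8, red, green, blue), "camera_matrix" (3x3 intrinsics, pixels), "T" (4x4, takes a point from camera to world coordinates). Camera axes: x right, y down, z forward; pixel columns grow to the right and rows downward; lengths in m; the calibration is good to about 2 mm. A picture is of the moment at which its call begins. There is no depth.
- order.finish_job(): hands the job in; it is judged then, once.
Trained networks look in a picture, given as the dict that the camera call returned (one of the last four; its "shot" number tells which), for a name from the list of things; names that differ only in an ending like _2 or _b are one class to them, and where a whole thing is asked for, a point or a joint stands for the part that bears it (a point fixed in the world has none). Each returns a list of dicts, best first, with "p" (0 to 1); they miss things now and then, are a little off and sometimes report something else, mostly with a low value. They report only what shows in the picture. A call takes as long as a camera call.
- cams.regions_of(name, picture): "region" (480x640 bool, what is visible of it) and "box" ([left, top, right, bottom] in pixels, round what is visible of it).
The state is a dict: "clock": time; "q": joint angles; "joint_vel": joint speeds; "joint_efforts": joint torques, N m; "tool_pos": TCP position; "tool_rot": TCP orientation; "contact_force": force on the tool from outside, world axes, zero at the start; "wrist_torque": the same for the moment, N m; "gripper_width": opening from 0.0 (shut) to 1.0 (fully open); "grip_force": force on a finger pad.
Only numpy, scipy, OpenCV 4.12 (cv2) and the standard library are available. Lean on these libraries where they do the work, as an engineer would, in place of code of your own. Each camera call takes 0.05 s, during which the arm holds its last target. There are 200 camera calls.

## Task

Set the depth stop of the paper drill for the pile of cards lying in it: push the red handle of the stop rod straight down against its light spring until the rubber foot rests firmly but gently on the cards (about 7 N on the cards, never more than 15 N). Keeping it pressed there, turn the handle clockwise as far as it goes to lock the rod, then let go; the foot must stay pressed on the cards. Leave the other things on the desk alone.

Things in the scene. Friction and masses are not known exactly. Their poses are not given: they have to be found in the camera images.
- paper_drill: Small grey desktop paper drill, fixed to the desk. Origin on the desk top, right under the axis of the upright stop rod; its +x points from the rod back to the column and the blue motor hood, +z up. Base plate 235 x 150 x 12 mm (x -73 to +163 mm, y +-75 mm); column and hood stand at x +62 to +158 mm, y +-50 mm, up to z 117 mm; the rod guide and the head's arm end at z 110 mm.
- card_pile: Pile of white cards with a yellow top card, 90 x 100 mm, lying on the drill's base plate under the stop rod (its centre 12 mm behind the rod's axis). Origin at the centre of its underside. Its thickness differs from time to time, between 18 and 40 mm, and is not measured. It does not move and gives way very little.
- handle_grip (a point): Centre of the red bar handle on top of the stop rod. The bar is 40 mm long (along this point's x), 14 mm thick (along y, the way to pinch it) and 32 mm high, so its top is 16 mm above this point and its underside 16 mm below. The point rides up and down with the rod and turns with the handle. With the rod fully up it is 185 mm above the desk. Below the bar there is only a round rod (collar of 22 mm diameter) down to the rod guide.
- stop_handle (a joint): Turn of the handle, rad: 0 unlocked (bar along the drill's x; it starts between 0 and 0.2), grows clockwise seen from above, 1.25 at its end stop. The clamp begins to grip at about 0.7 and holds fully from 1.1. Turning takes 0.1 to 0.25 N m; the handle stays where it is left.
- stop_rod (a joint): How far the stop rod has been pushed down, m: 0 fully up, 0.05 at its lower end. Unlocked, a spring pushes it up with about 3 N at the top, rising evenly to about 4.5 N at the bottom, so it jumps back up when released; a locked rod holds against at least 25 N.
- stop_foot: Black rubber foot, 20 mm diameter, 6 mm thick, at the lower end of the rod. Origin at the centre of its underside, 68 mm above the desk with the rod fully up. It is sprung against the rod: 4 N per mm of give, up to 6 mm.
- stapler: Stapler 37 x 145 x 55 mm, loose; a bystander.
- glue_stick: Upright red and white glue stick, 27 mm diameter, 92 mm high, loose; a bystander.
- gel_bottle: Upright bottle 38 x 47 x 106 mm with a blue cap, loose; a bystander.
- sharpener: Teal oval sharpener 27 x 48 x 22 mm, loose; a bystander.
- mouse: Black computer mouse 110 x 54 x 40 mm, loose; a bystander.
- clip_box: Green clip box 52 x 64 x 21 mm, loose; a bystander.

How it is judged:
By the outcome, as a careful person would: the job done as asked, in the order asked, and still so for the second after the job is handed in, with the robot touching nothing.
It also fails if it takes over 42 s, if anything falls off the work surface, if the arm or the gripper's body presses on something with over 40 N, if the wrist force passes 120 N, or if a joint passes its speed limit or range.

## Working session

There is one attempt and no reset: what is moved stays moved. The work goes in short steps, Python scripts to look and compute and a tool call to move; the robot and the scene stay as the last step left them, time stands still between calls to the robot, and variables do not carry over. Pictures are saved under pics/ and viewed, at most 10 in all, crops included, and the job is handed in when it is done.

Besides the shell and the picture viewer there is one more tool, called after ">>>" by a JSON object that holds its "method" and its "body". send_rows: Moves the arm, as the interface text tells. Its arguments: {"type":"object","properties":{"steps":{"type":"array","items":{"type":"object","properties":{"delta_rot":{"type":"array","items":{"type":"number"}},"delta_pos":{"type":"array","items":{"type":"number"}},"claw":{"type":"number"}}}}},"required":["steps"]}

```bash
mkdir -p pics
cat > h.py <<'E'
import numpy as np, cv2
from station import manip, cams, order
def ray(P,u,v):
    d=np.linalg.inv(P["camera_matrix"])@[u,v,1]; T=P["T"]; return T[:3,3],T[:3,:3]@d
def atz(P,u,v,z):
    o,d=ray(P,u,v); return o+d*(z-o[2])/d[2]
def proj(P,X):
    c=np.linalg.inv(P["T"])@np.append(X,1); p=P["camera_matrix"]@c[:3]; return p[:2]/p[2]
def save(P,n): cv2.imwrite("pics/"+n,P["frame"][:,:,::-1])
E
python3 - <<'E'
from h import *
np.set_printoptions(precision=4,suppress=True)
s=manip.sense();print(s["clock"],s["tool_pos"],s["tool_rot"],s["contact_force"])
for c in("side","top"):
    P=cams.capture(c);save(P,c+"0.png");print(c,P["T"])
    for n in("handle_grip","paper_drill","card_pile","stop_foot"):
        for r in cams.regions_of(n,P)[:2]:
            ys,xs=np.nonzero(r["region"]);print(n,r["p"],r["box"],xs.mean(),ys.mean())
            if n=="handle_grip":
                print(cv2.minAreaRect(np.c_[xs,ys].astype(np.float32)))
                if c=="top": print(atz(P,xs.mean(),ys.mean(),.19))
E
```

```text
0.0 [0.2093 0.5616 0.2475] [[-0.937   0.3492 -0.0008]
 [ 0.3492  0.937  -0.0017]
 [ 0.0002 -0.0018 -1.    ]] [-0.7148  0.0819 -0.7402]
side [[-0.9997 -0.023  -0.0043  0.4358]
 [-0.0074  0.486  -0.8739  0.8197]
 [ 0.0222 -0.8736 -0.4861  0.5638]
 [ 0.      0.      0.      1.    ]]
handle_grip 0.78 [291.8, 198.7, 312.1, 216.1] 300.5558375634518 207.03299492385787
((300.5, 207.5), (19.0, 21.0), 90.0)
paper_drill 0.87 [212.7, 197.8, 345.2, 318.1] 273.2344420600858 271.60654506437766
paper_drill 0.51 [271.8, 257.5, 321.5, 302.8] 294.86226851851853 279.89756944444446
card_pile 0.55 [274.0, 259.5, 320.0, 300.5] 295.24242424242425 280.0394511149228
top [[ 0.0205 -0.9889  0.1471  0.2693]
 [-0.9995 -0.0237 -0.0206  0.0418]
 [ 0.0239 -0.1466 -0.9889  1.1817]
 [ 0.      0.      0.      1.    ]]
handle_grip 0.74 [312.6, 202.0, 323.6, 226.4] 316.05325443786984 212.94082840236686
((316.0, 212.5), (10.0, 21.0), 0.0)
[0.4719 0.0217 0.19  ]
paper_drill 0.84 [279.2, 149.9, 348.2, 262.4] 313.4327642161704 206.05023282065756
card_pile 0.65 [291.1, 203.3, 336.4, 243.9] 313.7994652406417 225.825311942959
```

View pics/top0.png

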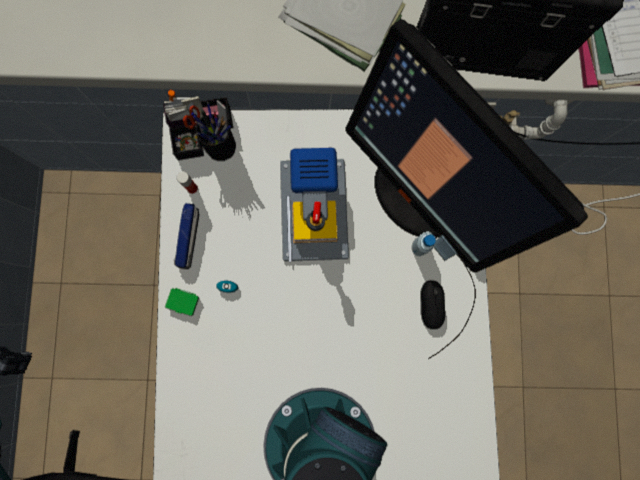

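View pics/side0.png

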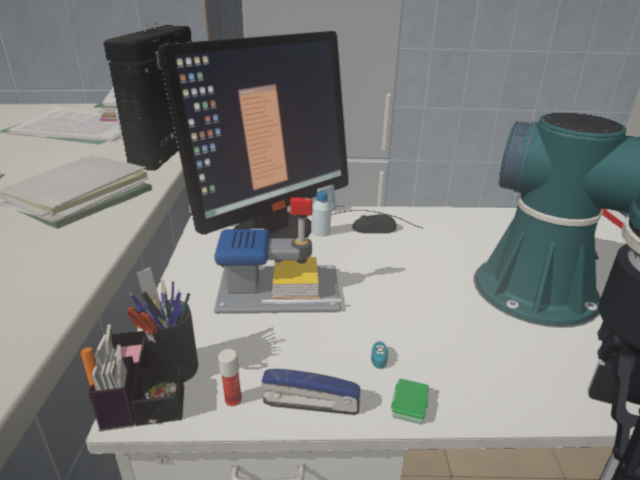

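The top view shows the drill at (313,206), motor hood toward world +x, with the red handle at (316,213). In the side view the handle is at (301,207) and the foot is up. Nothing crowds the handle. Next I fit a box model of the handle to the red pixels in both views.

```bash
cat > fit.py <<'E'
from h import *
from scipy.optimize import minimize
def redmask(P,box,pad=6):
    f=P["frame"].astype(int);m=(f[...,0]>110)&(f[...,1]<70)&(f[...,2]<70)
    l,t,r,b=[int(v) for v in box];k=np.zeros_like(m);k[t-pad:b+pad,l-pad:r+pad]=1
    return m&k
def hull(P,x,y,yaw,z,S=8):
    c,s=np.cos(yaw),np.sin(yaw)
    pts=[proj(P,[x+c*a-s*b,y+s*a+c*b,z+h]) for a in(-.02,.02) for b in(-.007,.007) for h in(-.016,.016)]
    return cv2.convexHull(np.array(pts,np.float32))
def cost(p,data,z):
    e=0
    for P,m,(l,t,r,b) in data:
        S=8;H=hull(P,p[0],p[1],p[2],z if z else p[3])
        img=np.zeros(((b-t)*S,(r-l)*S),np.uint8)
        cv2.fillConvexPoly(img,np.round((H[:,0]-[l,t]+.5)*S*16).astype(np.int32),255,shift=4)
        cov=cv2.resize(img,(r-l,b-t),interpolation=cv2.INTER_AREA)/255.
        e+=np.abs(cov-m[t:b,l:r])[...].sum()
    return e
def fit(data,p0,z=None):
    best=None
    for y0 in (-.2,-.1,0,.1):
        q=np.array(p0,float);q[2]+=y0
        s=np.vstack([q]+[q+d for d in np.diag([.008,.008,.15,.006][:len(q)])])
        r=minimize(cost,q,args=(data,z),method="Nelder-Mead",options=dict(initial_simplex=s,maxiter=250))
        if best is None or r.fun<best.fun: best=r
    return best
E
python3 - <<'E'
from fit import *
np.set_printoptions(precision=4,suppress=True)
D=[]
for c,box in(("side",(291,198,312,216)),("top",(309,200,324,228))):
    P=cams.capture(c);m=redmask(P,box);l,t,r,b=box
    D.append((P,m,(l-8,t-8,r+8,b+8)));print(c,m.sum())
    if c=="top":
        g=cams.regions_of("paper_drill",P)[0]["region"];k=cv2.resize(P["frame"][140:270,270:360],None,fx=5,fy=4.6,interpolation=cv2.INTER_CUBIC)
        cv2.imwrite("pics/crop.png",k[:,:,::-1])
        for uv in((281,160),(346,160),(348,262),(281,262)): print("plate",atz(P,*uv,.012))
for z,p0 in((.185,[.47,.02,0]),(None,[.47,.02,0,.185])):
    r=fit(D,p0,z);print(r.x,r.fun)
for d in D: print(fit([d],[.47,.02,0],.185).x)
E
```

```text
side 354
top 118
plate [0.6311 0.1018 0.012 ]
plate [ 0.6353 -0.0488  0.012 ]
plate [ 0.3973 -0.0562  0.012 ]
plate [0.3939 0.0947 0.012 ]
[ 0.4754  0.022  -0.0584] 149.41960784313724
[ 0.4752  0.022  -0.0602  0.1833] 148.09019607843138
[0.476  0.0194 0.0649]
[ 0.4739  0.0222 -0.0879]
```

View pics/crop.png

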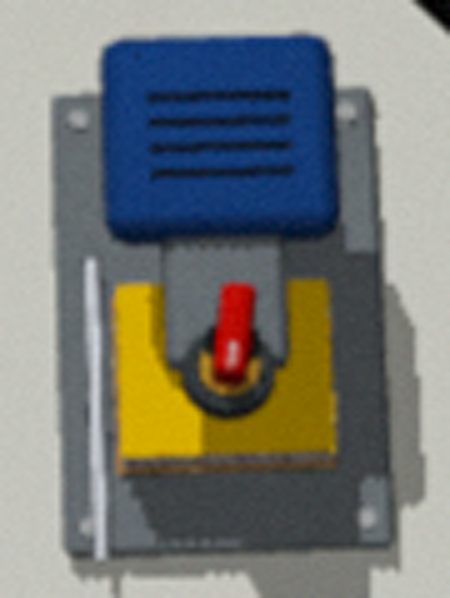

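>>> {"method": "send_rows", "body": {"steps": [{"delta_pos": [-0.02, -0.019, -0.01], "delta_rot": [0, 0, 0], "claw": 0.0854}, {"delta_pos": [-0.037, -0.035, -0.01], "delta_rot": [0, 0, 0], "claw": 0.0854}, {"delta_pos": [-0.037, -0.035, -0.01], "delta_rot": [0, 0, 0], "claw": 0.0854}, {"delta_pos": [-0.037, -0.035, 0], "delta_rot": [0, 0, 0], "claw": 0.0854}, {"delta_pos": [-0.037, -0.035, 0], "delta_rot": [0, 0, 0], "claw": 0.0854}, {"delta_pos": [-0.037, -0.035, 0], "delta_rot": [0, 0, 0], "claw": 0.0854}, {"delta_pos": [-0.037, -0.035, 0], "delta_rot": [0, 0, 0], "claw": 0.0854}, {"delta_pos": [-0.037, -0.035, 0], "delta_rot": [0, 0, 0], "claw": 0.0854}, {"delta_pos": [-0.037, -0.035, 0], "delta_rot": [0, 0, 0], "claw": 0.0854}, {"delta_pos": [-0.037, -0.035, 0], "delta_rot": [0, 0, 0], "claw": 0.0854}]}}

```text
clock: 1.9
tool_pos: [0.4243, 0.1244, 0.2786]
tool_rot: [[-0.937, 0.349, 0.001], [0.349, 0.937, 0.0], [-0.001, 0.0, -1.0]]
contact_force: [1.1, -0.3, -1.0]
gripper_width: 0.999
grip_force: 0.0
```

>>> {"method": "send_rows", "body": {"steps": [{"delta_pos": [-0.037, -0.035, 0], "delta_rot": [0, 0, 0], "claw": 0.0854}, {"delta_pos": [-0.03, -0.03, 0], "delta_rot": [0, 0, 0], "claw": 0.0854}, {"delta_pos": [0, 0, 0], "delta_rot": [0, 0, -0.14], "claw": 0.0854}, {"delta_pos": [0, 0, 0], "delta_rot": [0, 0, -0.14], "claw": 0.0854}, {"delta_pos": [0, 0, 0], "delta_rot": [0, 0, 0], "claw": 0.0854}]}}

```text
clock: 2.52
tool_pos: [0.4638, 0.0414, 0.2784]
tool_rot: [[-0.997, 0.078, 0.0], [0.078, 0.997, -0.0], [-0.0, -0.0, -1.0]]
contact_force: [-0.3, -0.7, -1.1]
gripper_width: 1.001
grip_force: 0.0
```

```bash
cat > st.py <<'E'
from h import *
np.set_printoptions(precision=4,suppress=True)
s=manip.sense();R=s["tool_rot"];G=[.474,.0215,.185]
print(s["clock"],s["tool_pos"],"yaw x",np.degrees(np.arctan2(R[1,0],R[0,0])),"z",R[:,2],"F",s["contact_force"],"M",s["wrist_torque"],s["gripper_width"],s["grip_force"])
print("to grip (tool axes)",R.T@(np.array(G)-s["tool_pos"]),"F tool",R.T@s["contact_force"],"q",np.array(s["q"]))
E
python3 st.py
```

```text
2.525 [0.4638 0.0414 0.2784] yaw x 175.5019873006255 z [ 0.     -0.0001 -1.    ] F [-0.32   -0.6794 -1.1313] M [-0.0269 -0.0209  0.0038] 1.0013500508681343 0.0
to grip (tool axes) [-0.0118 -0.0191  0.0934] F tool [ 0.2658 -0.7023  1.1313] q [ -3.4026   7.6305  99.9819  -0.0039  72.3846 -88.9034]
```

>>> {"method": "send_rows", "body": {"steps": [{"delta_pos": [-0.006, -0.0095, 0], "delta_rot": [0, 0, 0], "claw": 0.0854}, {"delta_pos": [-0.006, -0.0095, 0], "delta_rot": [0, 0, 0], "claw": 0.0854}, {"delta_pos": [0, 0, 0.02], "delta_rot": [0, 0, 0], "claw": 0.0854}, {"delta_pos": [0, 0, 0.025], "delta_rot": [0, 0, 0], "claw": 0.0854}, {"delta_pos": [0, 0, 0.025], "delta_rot": [0, 0, 0], "claw": 0.0854}, {"delta_pos": [0, 0, 0.023], "delta_rot": [0, 0, 0], "claw": 0.05}, {"delta_pos": [0, 0, 0], "delta_rot": [0, 0, 0], "claw": 0.03}, {"delta_pos": [0, 0, 0], "delta_rot": [0, 0, 0], "claw": 0.025}, {"delta_pos": [0, 0, 0], "delta_rot": [0, 0, 0], "claw": 0.025}]}}

```text
clock: 3.65
tool_pos: [0.4752, 0.0216, 0.1864]
tool_rot: [[-0.997, 0.077, 0.002], [0.077, 0.997, -0.0], [-0.002, -0.0, -1.0]]
contact_force: [-0.1, -0.4, 0.9]
gripper_width: 0.293
grip_force: 0.0
```

```bash
python3 st.py
python3 - <<'E'
from h import *
A=[]
for c,(l,t,r,b) in(("side",(240,140,360,260)),("top",(260,160,380,280))):
    P=cams.capture(c);A.append(cv2.resize(P["frame"][t:b,l:r],(400,400),interpolation=cv2.INTER_CUBIC))
cv2.imwrite("pics/pre.png",np.hstack(A)[:,:,::-1])
E
```

```text
3.65 [0.4752 0.0216 0.1864] yaw x 175.5858514649911 z [ 0.0021 -0.0003 -1.    ] F [-0.1464 -0.404   0.9239] M [-0.028  -0.0178  0.044 ] 0.2931181806001776 0.0
to grip (tool axes) [ 0.0012 -0.0002  0.0014] F tool [ 0.1129 -0.4143 -0.9241] q [ -5.7252  14.4694 105.9237  -0.0077  59.4865 -91.3071]
```

View pics/pre.png

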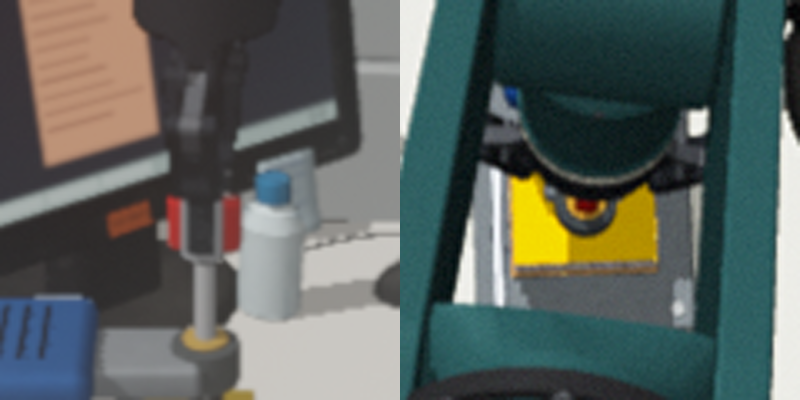

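The fingers straddle the red bar, at about (205,225) in the crop, and are centred lengthwise. I close the gripper now.

>>> {"method": "send_rows", "body": {"steps": [{"delta_pos": [0, 0, 0.002], "delta_rot": [0, 0, 0], "claw": 0.017}, {"delta_pos": [0, 0, 0], "delta_rot": [0, 0, 0], "claw": 0.0}, {"delta_pos": [0, 0, 0], "delta_rot": [0, 0, 0], "claw": 0.0}, {"delta_pos": [0, 0, 0], "delta_rot": [0, 0, 0], "claw": 0.0}]}}

```text
clock: 4.25
tool_pos: [0.4748, 0.0222, 0.1836]
tool_rot: [[-0.997, 0.077, 0.001], [0.077, 0.997, 0.001], [-0.001, 0.001, -1.0]]
contact_force: [2.3, 5.5, 2.6]
gripper_width: 0.155
grip_force: 104.3
```

```bash
python3 st.py
```

```text
4.25 [0.4748 0.0222 0.1836] yaw x 175.59480430569712 z [ 0.0012  0.0007 -1.    ] F [2.3272 5.5468 2.5545] M [ 0.9327 -0.2673  0.1075] 0.155322082986649 104.3497403897345
to grip (tool axes) [ 0.0008 -0.0007 -0.0014] F tool [-1.8971  5.7111 -2.548 ] q [ -5.694   14.6817 106.1157   0.0528  59.1397 -91.3159]
```

>>> {"method": "send_rows", "body": {"steps": [{"delta_pos": [0, 0.0005, 0], "delta_rot": [0, 0, 0], "claw": 0.0}, {"delta_pos": [0, 0, 0.002], "delta_rot": [0, 0, 0], "claw": 0.0}, {"delta_pos": [0, 0, 0.003], "delta_rot": [0, 0, 0], "claw": 0.0}, {"delta_pos": [0, 0, 0.003], "delta_rot": [0, 0, 0], "claw": 0.0}, {"delta_pos": [0, 0, 0.002], "delta_rot": [0, 0, 0], "claw": 0.0}, {"delta_pos": [0, 0, 0], "delta_rot": [0, 0, 0], "claw": 0.0}]}}

```text
clock: 5.0
tool_pos: [0.4748, 0.0222, 0.1731]
tool_rot: [[-0.997, 0.077, 0.001], [0.077, 0.997, -0.0], [-0.001, -0.0, -1.0]]
contact_force: [4.0, 3.5, 2.9]
gripper_width: 0.149
grip_force: 104.3
```

```bash
python3 st.py
```

```text
5.0 [0.4748 0.0222 0.1731] yaw x 175.59662618648008 z [ 0.0007 -0.0001 -1.    ] F [3.9912 3.4941 2.9183] M [ 0.7351 -0.6471  0.0682] 0.14906637588509264 104.33646265882999
to grip (tool axes) [ 0.0007 -0.0008 -0.0119] F tool [-3.7132  3.7902 -2.9158] q [ -5.6557  15.5118 106.7834  -0.0004  57.6641 -91.2521]
```

>>> {"method": "send_rows", "body": {"steps": [{"delta_pos": [-0.0008, 0.0008, 0.002], "delta_rot": [0, 0, 0], "claw": 0.0}, {"delta_pos": [0, 0, 0.002], "delta_rot": [0, 0, 0], "claw": 0.0}, {"delta_pos": [0, 0, 0], "delta_rot": [0, 0, 0], "claw": 0.0}]}}

```text
clock: 5.38
tool_pos: [0.4748, 0.0224, 0.169]
tool_rot: [[-0.997, 0.076, -0.001], [0.076, 0.997, -0.001], [0.001, -0.001, -1.0]]
contact_force: [1.5, -3.3, 2.4]
gripper_width: 0.155
grip_force: 104.4
```

>>> {"method": "send_rows", "body": {"steps": [{"delta_pos": [0, 0, 0.001], "delta_rot": [0, 0, 0], "claw": 0.0}, {"delta_pos": [0, 0, 0.0005], "delta_rot": [0, 0, 0], "claw": 0.0}, {"delta_pos": [0, 0, 0], "delta_rot": [0, 0, 0], "claw": 0.0}]}}

```text
clock: 5.75
tool_pos: [0.4749, 0.0224, 0.1679]
tool_rot: [[-0.997, 0.076, -0.001], [0.076, 0.997, -0.001], [0.0, -0.001, -1.0]]
contact_force: [0.5, -4.8, 5.8]
gripper_width: 0.152
grip_force: 104.6
```

>>> {"method": "send_rows", "body": {"steps": [{"delta_pos": [0, -0.0004, 0], "delta_rot": [0, 0, 0], "claw": 0.0}, {"delta_pos": [0, 0, 0], "delta_rot": [0, 0, 0], "claw": 0.0}]}}

```text
clock: 6.0
tool_pos: [0.4749, 0.0224, 0.1679]
tool_rot: [[-0.997, 0.077, -0.0], [0.077, 0.997, -0.0], [0.0, -0.0, -1.0]]
contact_force: [1.2, -2.8, 4.9]
gripper_width: 0.153
grip_force: 104.7
```

>>> {"method": "send_rows", "body": {"steps": [{"delta_pos": [0, 0, 0.0005], "delta_rot": [0, 0, 0], "claw": 0.0}, {"delta_pos": [0, 0, 0], "delta_rot": [0, 0, 0], "claw": 0.0}]}}

```text
clock: 6.25
tool_pos: [0.4749, 0.0224, 0.1675]
tool_rot: [[-0.997, 0.077, -0.0], [0.077, 0.997, -0.0], [0.0, -0.0, -1.0]]
contact_force: [-0.4, -3.0, 6.1]
gripper_width: 0.152
grip_force: 104.9
```

>>> {"method": "send_rows", "body": {"steps": [{"delta_pos": [0, 0, 0.0005], "delta_rot": [0, 0, 0], "claw": 0.0}, {"delta_pos": [0, 0, 0], "delta_rot": [0, 0, 0], "claw": 0.0}]}}

```text
clock: 6.5
tool_pos: [0.4749, 0.0224, 0.1671]
tool_rot: [[-0.997, 0.077, -0.0], [0.077, 0.997, -0.001], [0.0, -0.001, -1.0]]
contact_force: [-0.4, -3.0, 8.3]
gripper_width: 0.151
grip_force: 105.2
```

```bash
python3 - <<'E'
from h import *
for c,(l,t,r,b) in(("side",(250,170,350,300)),):
    P=cams.capture(c);k=cv2.resize(P["frame"][t:b,l:r],None,fx=4.6,fy=4.6,interpolation=cv2.INTER_CUBIC)
    cv2.imwrite("pics/touch.png",k[:,:,::-1])
E
python3 st.py
```

```text
6.55 [0.4749 0.0224 0.1671] yaw x 175.60766306558813 z [-0.0003 -0.0005 -1.    ] F [ 0.074  -2.3689  7.8756] M [-0.415   0.0785  0.0508] 0.15157007449651588 105.18946209456772
to grip (tool axes) [ 0.0008 -0.001  -0.0179] F tool [-0.2528 -2.3604 -7.8744] q [ -5.6123  16.0359 107.1046  -0.0365  56.8762 -91.2   ]
```

View pics/touch.png

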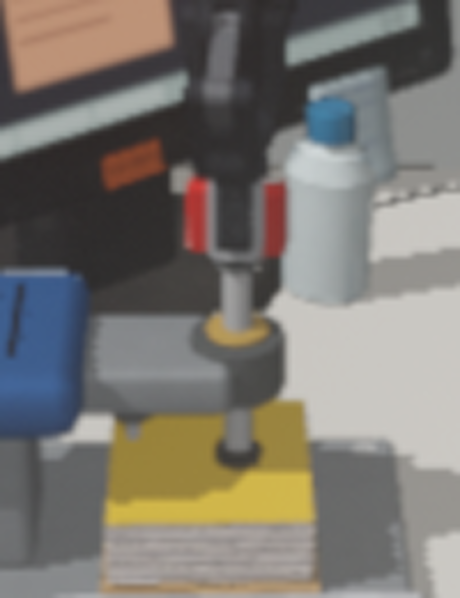

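Contact is confirmed: the foot is on the yellow card at crop (238,455), and the force rises about 4 N/mm. I press a little more, then start turning.

>>> {"method": "send_rows", "body": {"steps": [{"delta_pos": [0, -0.0004, 0.0004], "delta_rot": [0, 0, 0], "claw": 0.0}, {"delta_pos": [0, 0, 0], "delta_rot": [0, 0, 0], "claw": 0.0}]}}

```text
clock: 6.8
tool_pos: [0.4749, 0.0223, 0.1668]
tool_rot: [[-0.997, 0.077, -0.0], [0.077, 0.997, 0.0], [0.0, 0.0, -1.0]]
contact_force: [-1.4, -1.1, 9.2]
gripper_width: 0.152
grip_force: 105.5
```

>>> {"method": "send_rows", "body": {"steps": [{"delta_pos": [0, 0, 0], "delta_rot": [0, 0, 0.06], "claw": 0.0}, {"delta_pos": [0, 0, 0], "delta_rot": [0, 0, 0.07], "claw": 0.0}, {"delta_pos": [0, 0, 0], "delta_rot": [0, 0, 0.07], "claw": 0.0}, {"delta_pos": [0, 0, 0], "delta_rot": [0, 0, 0], "claw": 0.0}]}}

```text
clock: 7.3
tool_pos: [0.4749, 0.0224, 0.1669]
tool_rot: [[-0.962, 0.274, -0.0], [0.274, 0.962, 0.0], [0.0, 0.0, -1.0]]
contact_force: [-0.5, -0.3, 8.8]
gripper_width: 0.151
grip_force: 105.6
```

```bash
python3 st.py
```

```text
7.3 [0.4749 0.0224 0.1669] yaw x 164.07369114485246 z [-0.0001  0.0004 -1.    ] F [-0.4725 -0.2613  8.7568] M [-0.0641  0.072  -0.1066] 0.15082179361880454 105.56409938726574
to grip (tool axes) [ 0.0006 -0.0011 -0.0181] F tool [ 0.3841 -0.378  -8.7568] q [ -5.645   16.0506 107.1307   0.025   56.8245 -79.7324]
```

>>> {"method": "send_rows", "body": {"steps": [{"delta_pos": [0, 0, 0.0002], "delta_rot": [0, 0, 0.07], "claw": 0.0}, {"delta_pos": [0, 0, 0], "delta_rot": [0, 0, 0.08], "claw": 0.0}, {"delta_pos": [0, 0, 0], "delta_rot": [0, 0, 0.08], "claw": 0.0}, {"delta_pos": [0, 0, 0], "delta_rot": [0, 0, 0], "claw": 0.0}]}}

```text
clock: 7.8
tool_pos: [0.475, 0.0226, 0.1667]
tool_rot: [[-0.874, 0.487, 0.0], [0.487, 0.874, 0.001], [0.0, 0.001, -1.0]]
contact_force: [-1.2, -0.9, 10.3]
gripper_width: 0.155
grip_force: 105.7
```

```bash
python3 st.py
```

```text
7.8 [0.475  0.0226 0.1667] yaw x 150.88535215721737 z [ 0.0001  0.0006 -1.    ] F [-1.1733 -0.8884 10.2605] M [-0.0633  0.0427 -0.0565] 0.15469660670367616 105.67771470174193
to grip (tool axes) [ 0.0003 -0.0014 -0.0183] F tool [  0.5952  -1.3414 -10.2611] q [ -5.6387  16.0625 107.1382   0.0412  56.7992 -66.5467]
```

>>> {"method": "send_rows", "body": {"steps": [{"delta_pos": [0, 0, 0], "delta_rot": [0, 0, 0.08], "claw": 0.0}, {"delta_pos": [0, 0, 0], "delta_rot": [0, 0, 0.08], "claw": 0.0}, {"delta_pos": [0, 0, 0], "delta_rot": [0, 0, 0.08], "claw": 0.0}, {"delta_pos": [0, 0, 0], "delta_rot": [0, 0, 0], "claw": 0.0}]}}

```text
clock: 8.3
tool_pos: [0.4751, 0.0226, 0.1667]
tool_rot: [[-0.733, 0.68, 0.0], [0.68, 0.733, 0.001], [0.0, 0.001, -1.0]]
contact_force: [-0.7, -0.3, 9.8]
gripper_width: 0.149
grip_force: 105.6
```

>>> {"method": "send_rows", "body": {"steps": [{"delta_pos": [0, 0, 0], "delta_rot": [0, 0, 0.08], "claw": 0.0}, {"delta_pos": [0, 0, 0], "delta_rot": [0, 0, 0.08], "claw": 0.0}, {"delta_pos": [0, 0, 0], "delta_rot": [0, 0, 0.08], "claw": 0.0}, {"delta_pos": [0, 0, 0], "delta_rot": [0, 0, 0], "claw": 0.0}]}}

```text
clock: 8.8
tool_pos: [0.4752, 0.0226, 0.1667]
tool_rot: [[-0.55, 0.835, 0.0], [0.835, 0.55, 0.001], [0.0, 0.001, -1.0]]
contact_force: [0.3, -0.2, 9.3]
gripper_width: 0.15
grip_force: 105.6
```

```bash
python3 st.py
```

```text
8.8 [0.4752 0.0226 0.1667] yaw x 123.38633219697469 z [ 0.0004  0.0006 -1.    ] F [ 0.3386 -0.2357  9.2607] M [ 0.1029 -0.0149 -0.0935] 0.15012620638020482 105.56903081014752
to grip (tool axes) [-0.0003 -0.0016 -0.0183] F tool [-0.3804  0.1596 -9.2607] q [ -5.6358  16.0676 107.1301   0.0464  56.7813 -39.0476]
```

>>> {"method": "send_rows", "body": {"steps": [{"delta_pos": [0, 0, 0], "delta_rot": [0, 0, 0.06], "claw": 0.0}, {"delta_pos": [0, 0, 0], "delta_rot": [0, 0, 0.06], "claw": 0.0}, {"delta_pos": [0, 0, 0], "delta_rot": [0, 0, 0], "claw": 0.0}]}}

```text
clock: 9.18
tool_pos: [0.4753, 0.0226, 0.1667]
tool_rot: [[-0.447, 0.895, 0.001], [0.895, 0.447, 0.001], [0.0, 0.001, -1.0]]
contact_force: [-0.0, 0.5, 9.7]
gripper_width: 0.149
grip_force: 105.5
```

```bash
python3 st.py
```

```text
9.175 [0.4753 0.0226 0.1667] yaw x 116.52568422866273 z [ 0.0006  0.0006 -1.    ] F [-0.0288  0.4884  9.6979] M [ 0.0215 -0.0412 -0.0942] 0.1491001998977475 105.5346188088879
to grip (tool axes) [-0.0004 -0.0016 -0.0183] F tool [ 0.4526  0.1999 -9.6976] q [ -5.6358  16.0692 107.1272   0.0451  56.7742 -32.1861]
```

>>> {"method": "send_rows", "body": {"steps": [{"delta_pos": [0, 0, 0], "delta_rot": [0, 0, 0.05], "claw": 0.0}, {"delta_pos": [0, 0, 0], "delta_rot": [0, 0, 0], "claw": 0.0}]}}

```text
clock: 9.43
tool_pos: [0.4753, 0.0226, 0.1667]
tool_rot: [[-0.401, 0.916, 0.001], [0.916, 0.401, 0.001], [0.0, 0.001, -1.0]]
contact_force: [0.1, -0.0, 10.2]
gripper_width: 0.156
grip_force: 105.5
```

```bash
python3 st.py
```

```text
9.425 [0.4753 0.0226 0.1667] yaw x 113.6708490782678 z [ 0.0006  0.0006 -1.    ] F [ 0.0828 -0.0212 10.1587] M [ 0.0067 -0.0701 -0.045 ] 0.1558665018433991 105.5188910337165
to grip (tool axes) [-0.0005 -0.0016 -0.0183] F tool [ -0.0499   0.0755 -10.1587] q [ -5.636   16.069  107.1264   0.0435  56.7722 -29.3307]
```

>>> {"method": "send_rows", "body": {"steps": [{"delta_pos": [0, 0, 0], "delta_rot": [0, 0, 0.04], "claw": 0.0}, {"delta_pos": [0, 0, 0], "delta_rot": [0, 0, 0], "claw": 0.0}]}}

```text
clock: 9.68
tool_pos: [0.4753, 0.0226, 0.1667]
tool_rot: [[-0.365, 0.931, 0.001], [0.931, 0.365, 0.0], [0.0, 0.001, -1.0]]
contact_force: [0.5, 0.1, 9.2]
gripper_width: 0.158
grip_force: 105.5
```

```bash
python3 st.py
```

```text
9.675 [0.4753 0.0226 0.1667] yaw x 111.41536265000036 z [ 0.0006  0.0004 -1.    ] F [0.472  0.0557 9.1851] M [ 0.0442 -0.082   0.1796] 0.157788224650405 105.48881619237363
to grip (tool axes) [-0.0005 -0.0016 -0.0183] F tool [-0.1188  0.4668 -9.1848] q [ -5.6313  16.0676 107.1273   0.035   56.7708 -27.0659]
```

>>> {"method": "send_rows", "body": {"steps": [{"delta_pos": [0, 0, 0], "delta_rot": [0, 0, 0.04], "claw": 0.0}, {"delta_pos": [0, 0, 0], "delta_rot": [0, 0, 0], "claw": 0.0}]}}

```text
clock: 9.93
tool_pos: [0.4753, 0.0225, 0.1668]
tool_rot: [[-0.33, 0.944, 0.001], [0.944, 0.33, -0.0], [-0.0, 0.001, -1.0]]
contact_force: [0.5, 0.9, 9.2]
gripper_width: 0.152
grip_force: 106.4
```

```bash
python3 st.py
```

```text
9.925 [0.4753 0.0225 0.1668] yaw x 109.25979852370698 z [ 0.0007 -0.0001 -1.    ] F [0.5191 0.8817 9.1663] M [ 0.1822 -0.1118  1.2135] 0.1520421342188879 106.40405673533678
to grip (tool axes) [-0.0006 -0.0016 -0.0182] F tool [ 0.6584  0.787  -9.166 ] q [ -5.6108  16.0666 107.1232   0.0009  56.7684 -24.8711]
```

End stop reached: the torque jumped to 1.2 N m at about 1.3 rad. I relax the twist slightly, release, and withdraw.

>>> {"method": "send_rows", "body": {"steps": [{"delta_pos": [0, 0, 0], "delta_rot": [0, 0, -0.03], "claw": 0.0}, {"delta_pos": [0, 0, 0], "delta_rot": [0, 0, 0], "claw": 0.0}, {"delta_pos": [0, 0, 0], "delta_rot": [0, 0, 0], "claw": 0.03}, {"delta_pos": [0, 0, 0], "delta_rot": [0, 0, 0], "claw": 0.06}, {"delta_pos": [0, 0, 0], "delta_rot": [0, 0, 0], "claw": 0.06}, {"delta_pos": [0, 0, 0], "delta_rot": [0, 0, 0], "claw": 0.06}]}}

```text
clock: 10.68
tool_pos: [0.4746, 0.0223, 0.1659]
tool_rot: [[-0.356, 0.935, -0.001], [0.935, 0.356, 0.0], [0.001, -0.001, -1.0]]
contact_force: [0.1, 0.5, -0.2]
gripper_width: 0.701
grip_force: 0.0
```

```bash
python3 st.py
```

```text
10.675 [0.4746 0.0223 0.1659] yaw x 110.84915440576032 z [-0.0011  0.0001 -1.    ] F [ 0.0687  0.5494 -0.1511] M [-0.0336  0.004   0.0163] 0.7012835388311908 0.0
to grip (tool axes) [-0.0005 -0.0009 -0.0191] F tool [0.4889 0.2599 0.1511] q [ -5.6527  16.1379 107.1873  -0.0001  56.7402 -26.5018]
```

>>> {"method": "send_rows", "body": {"steps": [{"delta_pos": [0, 0, -0.02], "delta_rot": [0, 0, 0], "claw": 0.06}, {"delta_pos": [0, 0, -0.03], "delta_rot": [0, 0, 0], "claw": 0.06}, {"delta_pos": [0, 0, -0.04], "delta_rot": [0, 0, 0], "claw": 0.06}, {"delta_pos": [0, 0, -0.03], "delta_rot": [0, 0, 0], "claw": 0.06}, {"delta_pos": [0.03, 0, 0], "delta_rot": [0, 0, 0], "claw": 0.06}, {"delta_pos": [0.04, 0, 0], "delta_rot": [0, 0, 0], "claw": 0.06}, {"delta_pos": [0.04, 0, 0], "delta_rot": [0, 0, 0], "claw": 0.06}, {"delta_pos": [0.04, 0, 0], "delta_rot": [0, 0, 0], "claw": 0.06}, {"delta_pos": [0.04, 0, 0], "delta_rot": [0, 0, 0], "claw": 0.06}, {"delta_pos": [0, 0, 0], "delta_rot": [0, 0, 0], "claw": 0.06}]}}

```text
clock: 11.92
tool_pos: [0.4062, 0.2015, 0.286]
tool_rot: [[-0.359, 0.933, -0.001], [0.933, 0.359, 0.0], [0.001, -0.001, -1.0]]
contact_force: [-0.8, -0.9, -0.3]
gripper_width: 0.701
grip_force: 0.0
```

Run:
```python
from fit import *
A=[]
for c,(l,t,r,b) in(("side",(240,180,360,320)),("top",(260,140,380,280))):
    P=cams.capture(c);A.append(cv2.resize(P["frame"][t:b,l:r],(400,466),interpolation=cv2.INTER_CUBIC))
    m=redmask(P,(288,195,322,240) if c=="side" else (300,195,335,235));print(c,m.sum())
    if m.sum()>30:
        l,t,r,b=(280,187,330,248) if c=="side" else (292,187,343,243)
        f=fit([(P,m,(l,t,r,b))],[.4749,.0224,-1.2],.168);print(f.x,f.fun)
        f=minimize(lambda q:cost([.4749,.0224,-1.19,q[0]],[(P,m,(l,t,r,b))],None),[.175],method="Nelder-Mead",options=dict(initial_simplex=[[.16],[.19]]));print("z",f.x)
cv2.imwrite("pics/end.png",np.hstack(A)[:,:,::-1])
```

```text
side 196
[ 0.47544443  0.03153421 -1.33812393] 94.66666666666667
z [0.1580957]
top 110
[ 0.47535846  0.02202657 -1.00019526] 98.94901960784314
z [0.16054199]
```

View pics/end.png

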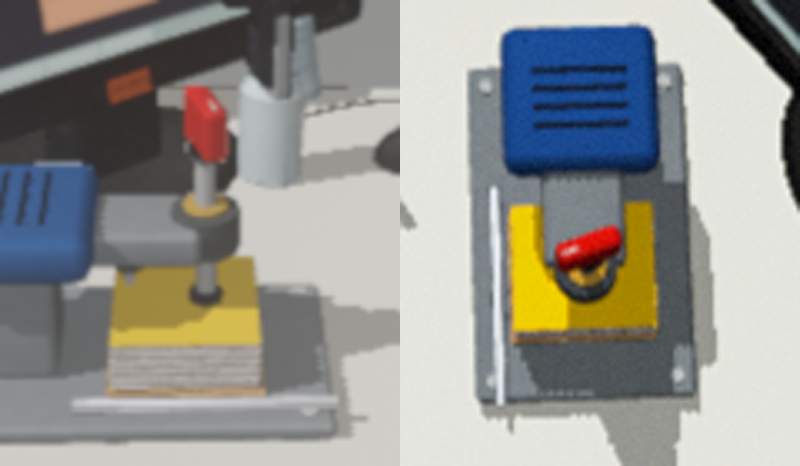

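The rod has stayed down with the foot on the yellow card (side crop 205,295). The bar lies turned about 70° clockwise (top crop 588,247), and the gripper is clear.

```bash
python3 -c "
from station import order;print(order.finish_job())"
```

```text
the job is handed in; nothing more can be done
None
```

The depth stop is set and handed in: I pressed the foot onto the cards at about 7 N (estimated from the wrist force), turned the handle clockwise to its end stop and let go; the final pictures show the foot still down on the cards.

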